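Rock the pendulum angle gauge on the domed stud and hold it on the mark

ROBOT

A 6-joint arm with a two-finger parallel gripper is mounted at the origin on a cart in front of the work surface, level with it; the furniture and walls round the work are solid. World frame = base frame: x ahead of the robot, y to its left, z up, the work surface at z = 0. Lengths are in mm, angles in rad, forces in N, time in s.
With the tool pointing down it reaches from about 300 to 750 mm from the base axis. Payload 8.5 kg.
Tool frame: the origin (TCP) lies at the very end of the fingers, on their centre line; the grasp point (between the pads) lies 19 mm behind it; z points along the fingers, y is the direction in which the jaws open and shut (so a half turn about z gives the same grasp; the last joint's range is limited). The gripper opens to 85 mm and grips with 20 to 120 N. Pads are 22 mm wide; open, the fingers measure 114 mm over their backs; the gripper's body (76 mm by 85 mm) begins 54 mm behind the grasp point. The pads swing forward as they close: fully open they stand 13 mm farther back than shut.
Start: joints at [-1.408, 0.381, 1.297, -0, 1.464, -0.215], TCP at [202.875, -511.197, 231.322] pointing down, gripper open.
Joint ranges: [-3.11, 3.11], [-0.89, 2.33], [0.22, 2.48], [-1.42, 4.56], [0.17, 2.85], [-2.88, 2.88]. Speed limits (rad/s): [2.39, 2.39, 3.14, 3.14, 3.14, 3.14].

INTERFACE

Orientations are given as [roll, pitch, yaw] about the fixed x, y, z axes, in that order (R = Rz(yaw) Ry(pitch) Rx(roll)).
In Python, from plant import monitor, get_image, bot gives the robot as it stands.
- The arm moves only by the tool servo_tool, never from a script. Its argument "steps" is one flat list of numbers, 7 for each row, row after row: the shift along the tool's x, y, z in m, then the turn, a rotation vector about the tool's x, y, z in rad, then the opening, from 0 (shut) to 1 (fully open). A call has 1 to 12 rows; each row shifts and turns the pose as measured when the row begins, along the tool's axes as they then stand; what a row does not reach is not made up. A row lasts 1/8 s, in which the tool goes at most 62.5 mm and 10.7 degrees, less where a joint would pass 70% of its speed; a pose out of reach is approached as far as the arm can. A call with a gripper value outside its range is refused whole. The fingers move at their own pace and stop on an object; the grip force is fixed at half the most. Time passes only in rows, so rows that do not move let the fingers close. It gives the time, the measured TCP pose, the force and the opening at its end, in the units of the state.
- monitor.state(): the state, without advancing time (a new reading comes with each control period).
- get_image(name): name is "side" or "top"; returns a dict with "image" (400x640x3 uint8, blue, green, red), "z_map" (400x640 float32, mm along the optical axis (not along the pixel's ray), 0 where there is no reading), "intrinsics" (3x3 intrinsics, pixels), "k1" (the pictures are not rectified: a ray, as slopes to the right and down, at radius r is drawn at 1 + k1 r^2 times it, then the intrinsics apply), "rvec" (rotation vector, rad) and "tvec" (3), from world to camera coordinates, as OpenCV has them. Camera axes: x right, y down, z forward; pixel columns grow to the right and rows downward; lengths in mm; the calibration is good to about 2 mm. A picture is of the moment at which its call begins.
- bot.finish_job(): hands the job in, once; it reports no verdict.
The state is a dict: "time": time; "joint_pos": joint angles; "joint_vel": joint speeds; "tau": joint torques, N m; "ee_pos": TCP position; "ee_rot": TCP orientation; "wrist_force": force on the tool from outside, world axes, zero at the start; "ft_torque": the same for the moment, N m; "grip_width": opening from 0.0 (shut) to 1.0 (fully open).
Only numpy, scipy, OpenCV 4.12 (cv2) and the standard library are available. Lean on these libraries where they do the work, as an engineer would, in place of code of your own. Each camera call takes 0.05 s, during which the arm holds its last target.

TASK

Pick up the pendulum angle gauge by its black handle and set the middle of its foot on the round-topped spring-loaded stud. Check that the pointer swings freely by rocking the gauge on the stud, first to the left until the pointer is past the left red dot and then to the right until it is past the right red dot, pausing a moment at each; then rock it back until the pointer settles on the green clip. Finish while still holding the gauge there, foot resting on the stud with light pressure, and leave the other things on the bench alone.

Things in the scene. Friction and masses are not known exactly. Their poses are not given: they have to be found in the camera images.
- gauge_grip (a point): Middle of the gauge's black upright handle, where it is grasped, 128 mm above the gauge's underside. The handle is 20 mm thick (x), 28 mm wide (y) and reaches from the top of the dial case (102 mm) to 146 mm above the underside. Same axes as gauge.
- gauge_foot (a point): Centre of the underside of the gauge's foot, same axes as the gauge; 128 mm below gauge_grip.
- stud_top (a point): Highest point of the round-topped steel stud: a dome of 22 mm radius, its crown 70 mm above the bench, its centre 22 mm below this point. It is spring-loaded: from about 1.5 N it gives way straight down, 1 mm for each further 1.5 N, up to 8 mm, and this point moves with it. It stands in the middle of a grey cast block 84 x 84 mm, 19 mm high, fixed to the bench.
- pointer (a joint): The gauge's black pointer (36 mm), a free pendulum on the dial that hangs straight down and swings for about 1 s after a movement. Rad relative to the dial: 0 with the gauge upright, positive toward the dial's left (+y of the gauge), which is when the gauge's top leans left; it equals the sideways lean. The red dots are at +0.35 (left) and -0.35 (right).
- clip (a joint): The green clip on the dial's lower rim, the mark to be reached; it stays where it is set. Same zero and sign as the pointer, between -0.28 and 0.28 rad. It is 4 mm wide, which is 0.055 rad to either side at 36 mm radius.
- pointer_tip (a point): Tip of the pointer, 36 mm from the pivot; its z axis runs from the tip to the pivot.
- clip_mark (a point): Middle of the green clip, 36 mm from the pivot; its z axis points to the pivot.
- gauge: The angle gauge, 0.3 kg, standing on the bench at first: blue round dial case 90 mm across, 20 mm thick, centre 57 mm up, on a flat steel foot 44 (x) x 90 (y) x 12 mm. Origin: centre of the foot's underside. Axes: z up, x from the dial to the back (the white dial looks to -x, toward the robot), y to the left of someone looking at the dial.
- stud: The fixed block with the stud; origin at the centre of its underside on the bench. Beware, right of the work: the tester's hand bar reaches toward the robot to x = 0.50, y = -0.19 at a height of 0.30 m, in front of its screw column (x 0.60 to 0.66, y -0.28 to -0.22); keep arm and gripper clear of them.
- ring5: Steel bearing ring, 86 mm across, 16 mm high, lying on the bench; bystander. Origin at the centre of its underside.
- loupe: Black eye loupe, 32 mm across, 26 mm high, standing on the bench; bystander. Origin at the centre of its underside.
- oil_bottle: White oil bottle with a red spout, 42 mm across, 118 mm high; bystander. Origin at the centre of its underside.
- block_c: Round steel test block, 60 mm across, 10 mm high, lying on the bench; bystander. Origin at the centre of its underside.
Things that resemble listed ones, but are neither listed nor needed, are in the scene too. Leave any orange look-alike of the gauge alone.

How it is judged:
By the outcome, as a careful person would: the job done as asked, in the order asked, and still so for the second after the job is handed in, while the arm keeps its last pose, push and grip.
It also fails if it takes over 48 s, if anything falls off the work surface, if the arm or the gripper's body presses on something with over 40 N, if the wrist force passes 120 N, or if a joint passes its speed limit or range.

## Working session

There is one attempt and no reset: what is moved stays moved. The work goes in short steps, Python scripts to look and compute and a tool call to move; the robot and the scene stay as the last step left them, time stands still between calls to the robot, and variables do not carry over. Pictures are saved under pics/ and viewed, and the job is handed in when it is done.

Besides the shell and the picture viewer there is one more tool, called after "Emit:" as name(argument=value, ...), one argument or row to a line, values as JSON. servo_tool: Moves the arm, as the interface text tells. Its arguments: {"type":"object","properties":{"steps":{"type":"array"}},"required":["steps"]}

```bash
ls; mkdir -p pics
cat > h.py <<'E'
import numpy as np,cv2
from plant import monitor,get_image,bot
def cam(n):
    d=get_image(n); d['R']=cv2.Rodrigues(np.array(d['rvec'],float))[0]; d['t']=np.array(d['tvec'],float).ravel(); d['K']=np.array(d['intrinsics'],float); return d
def ray(d,u,v):
    K=d['K']; x=(u-K[0,2])/K[0,0]; y=(v-K[1,2])/K[1,1]; k=float(d['k1'])
    rd=np.hypot(x,y); r=rd
    for _ in range(30): r=rd/(1+k*r*r)
    s=r/rd if rd>0 else 1
    return np.array([x*s,y*s,1.])
def origin(d): return -d['R'].T@d['t']
def onplane(d,u,v,z):
    o=origin(d); w=d['R'].T@ray(d,u,v); return o+w*(z-o[2])/w[2]
def depthpt(d,u,v):
    Z=float(d['z_map'][int(round(v)),int(round(u))]); return d['R'].T@(ray(d,u,v)*Z-d['t'])
def proj(d,p):
    c=d['R']@np.array(p,float)+d['t']; a=c[:2]/c[2]; a=a*(1+float(d['k1'])*(a@a)); return d['K'][:2,:2]@a+d['K'][:2,2]
E
python3 - <<'E'
from h import *
print(monitor.state())
for n in('side','top'):
    d=cam(n); cv2.imwrite(f'pics/{n}0.png',d['image']); print(n,origin(d),d['K'],d['k1'],d['R'][2])
E
```

```text
pics
{'time': 0.0, 'joint_pos': array([-1.40832561e+00,  3.81211588e-01,  1.29828476e+00, -4.54662148e-05,
        1.46359015e+00, -2.15294281e-01]), 'joint_vel': array([-0.00090392,  0.00112494,  0.00091266,  0.0017364 ,  0.00175672,
        0.00109578]), 'tau': array([ 5.42682358e-05, -4.48460019e+01, -2.31275564e+01, -1.58473849e-04,
        4.77497466e-03,  8.04373570e-06]), 'ee_pos': array([ 202.80397369, -510.91994709,  230.69531257]), 'ee_rot': array([-3.14012364e+00, -2.74982477e-04,  3.77769695e-01]), 'wrist_force': array([-0.40557678,  0.07921567, -0.63014004]), 'ft_torque': array([-0.03233205,  0.02401299, -0.00328552]), 'grip_width': 1.0008722824515603}
side [ 397.06078108 1015.13497403  528.99706412] [[417.59196374   0.         322.01513378]
 [  0.         417.59196374 195.40233305]
 [  0.           0.           1.        ]] -0.04051341979447696 [ 0.11130941 -0.92972665 -0.35102502]
top [ 384.85164849  -67.54834381 1350.4357068 ] [[376.97665417   0.         323.73210523]
 [  0.         376.97665417 200.91571071]
 [  0.           0.           1.        ]] -0.019799015349561057 [ 0.12877722  0.00384064 -0.99166611]
```

View pics/side0.png

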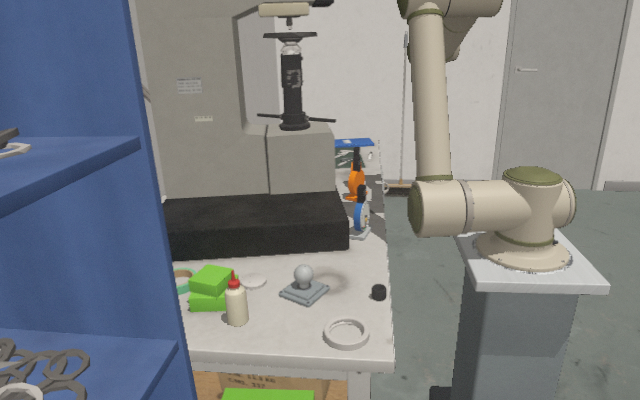

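View pics/top0.png

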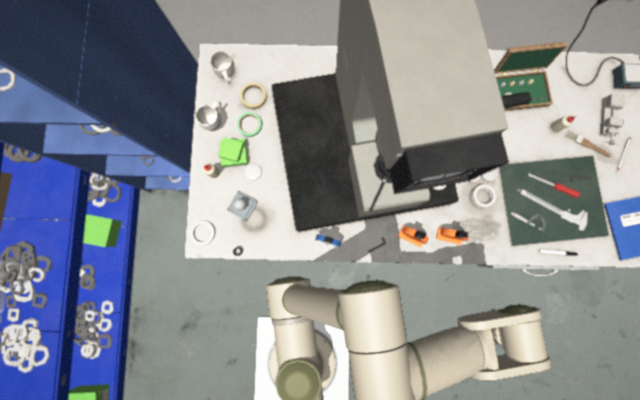

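Candidates for the gauge: the blue one at top (328,239) / side (361,217), and the orange look-alikes at top (413,235) and (452,234). The stud is at top (242,204) / side (304,282). I choose the blue one and will check it in a crop.

Run:
```python
from h import *
s=cam('side');t=cam('top')
a=cv2.resize(s['image'][185:255,310:410],None,fx=5,fy=5,interpolation=cv2.INTER_CUBIC)
b=cv2.resize(t['image'][170:270,215:375],None,fx=5,fy=5,interpolation=cv2.INTER_CUBIC)
cv2.imwrite('pics/a1.png',a);cv2.imwrite('pics/b1.png',b)
```

```text
(no output)
```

View pics/a1.png

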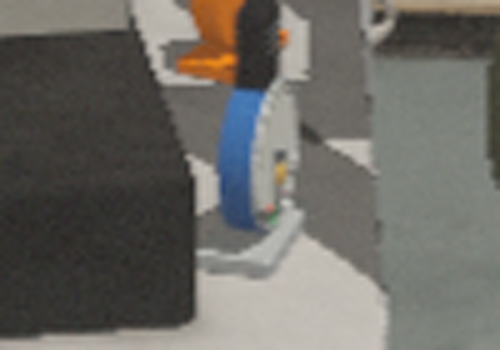

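View pics/b1.png

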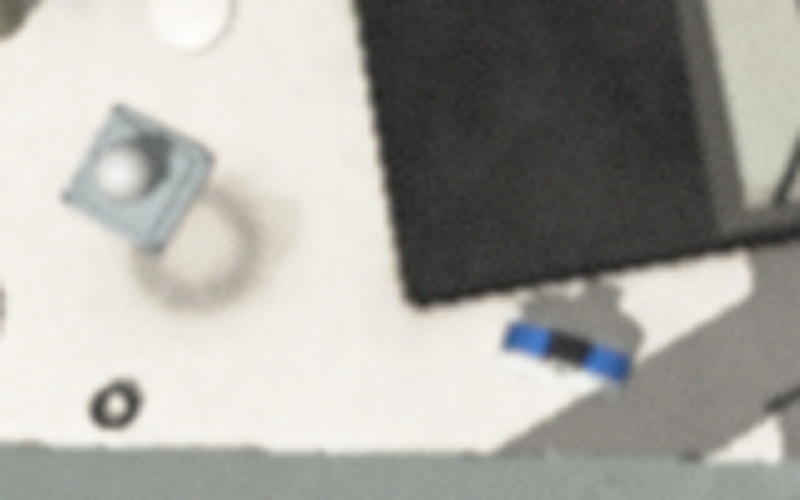

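Run:
```python
from h import *
s=cam('side');t=cam('top')
def pts(d,m):
    ys,xs=np.nonzero(m&(d['z_map']>0)); return np.array([depthpt(d,u,v) for u,v in zip(xs,ys)])
hs=cv2.cvtColor(t['image'],cv2.COLOR_BGR2HSV)
m=np.zeros(hs.shape[:2],bool); m[228:250,312:346]=1
bl=m&(hs[...,0]>100)&(hs[...,0]<125)&(hs[...,1]>120)&(hs[...,2]>70)
P=pts(t,bl);print(len(P),P.min(0),P.max(0),P.mean(0))
P=P[P[:,2]>60]
ys,xs=np.nonzero(bl); Q=np.array([onplane(t,u,v,98) for u,v in zip(xs,ys)])
c=cv2.minAreaRect(Q[:,:2].astype(np.float32));print('rect',c,Q.mean(0))
vx=cv2.fitLine(Q[:,:2].astype(np.float32),cv2.DIST_L2,0,.01,.01).ravel();print('line',vx,np.arctan2(vx[1],vx[0]))
hd=m&(hs[...,2]<60)
ys,xs=np.nonzero(hd);print(xs.mean(),ys.mean(),len(xs),onplane(t,xs.mean(),ys.mean(),146))
# depth-based: points high in gauge region
Z=pts(t,m); H=Z[(Z[:,2]>125)];print('high',len(H),H.mean(0) if len(H) else'')
H=Z[(Z[:,2]>60)];print('gauge',len(H),H.mean(0),np.median(H,0)); 
# foot, side view
# stud
for d,(u0,u1,v0,v1) in((t,(225,260,188,222)),(s,(285,325,260,300))):
    m2=np.zeros(hs.shape[:2],bool);m2[v0:v1,u0:u1]=1
    Z=pts(d,m2);print('stud max',Z[:,2].max()); D=Z[Z[:,2]>45]
    A=np.c_[2*D,np.ones(len(D))];x=np.linalg.lstsq(A,(D**2).sum(1),rcond=None)[0];print(len(D),'sph',x[:3],np.sqrt(x[3]+x[:3]@x[:3]),D.mean(0))
    B=Z[(Z[:,2]>10)&(Z[:,2]<26)];r=cv2.minAreaRect(B[:,:2].astype(np.float32));print(r)
```

```text
59 [ 405.09507549 -117.25301777   74.01981624] [433.77344051 -42.77975158 145.932614  ] [418.41461145 -80.90883933  94.39684104]
rect ((418.8064270019531, -80.54454040527344), (76.25638580322266, 12.60168743133545), 74.23223114013672) [418.33810498 -80.81387054  98.        ]
line [ 2.6939684e-01  9.6302927e-01  4.1833810e+02 -8.0813873e+01] 1.2980297
328.90909090909093 239.0909090909091 11 [419.21646051 -82.09266201 146.        ]
high 58 [419.21875078 -78.94468688 144.04770131]
gauge 185 [417.81585858 -78.80308904 106.08225141] [417.86594939 -79.1118391   96.33487552]
stud max 73.6013759009421
124 sph [538.23157241 231.89292527  50.60561535] 19.97290682966254 [537.11485064 229.53536152  62.21276568]
((538.5761108398438, 231.6673583984375), (83.09850311279297, 81.84478759765625), 63.105411529541016)
stud max 71.4873494278014
268 sph [536.34517075 233.00591815  49.73824104] 20.696912311541915 [534.54251508 243.32073973  59.23318369]
((537.4160766601562, 237.82717895507812), (69.57172393798828, 85.57062530517578), 80.23458099365234)
```

```bash
cat >> h.py <<'E'
from scipy.spatial.transform import Rotation as Ro
def tool():
    st=monitor.state(); return np.array(st['ee_pos']),Ro.from_euler('xyz',st['ee_rot']),st
def plan(P,R,n,grip,dec=4):
    """n rows from now to pos P (mm), Rotation R: linear/geodesic"""
    p0,r0,_=tool(); w=(r0.inv()*R).as_rotvec(); r=r0
    d=(np.array(P,float)-p0)/1000/n
    for i in range(n):
        s=r.inv().apply(d); print(', '.join(f'{x:.{dec}f}' for x in list(s)+list(w/n))+f', {grip},'); r=r*Ro.from_rotvec(w/n)
def down(yaw,lean=None): return Ro.from_euler('xyz',[np.pi,0,yaw])
E
python3 - <<'E'
from h import *
# force positive yaw direction half way first
p,r,_=tool()
plan([360,-190,231],down(.378+1.6),10,1)
E
```

```text
0.0265, -0.0240, 0.0000, -0.0000, -0.0000, -0.1600, 1,
0.0299, -0.0195, 0.0000, -0.0000, -0.0000, -0.1600, 1,
0.0327, -0.0145, 0.0000, -0.0000, -0.0000, -0.1600, 1,
0.0346, -0.0091, 0.0000, -0.0000, -0.0000, -0.1600, 1,
0.0356, -0.0035, 0.0000, -0.0000, -0.0000, -0.1600, 1,
0.0357, 0.0022, 0.0000, -0.0000, -0.0000, -0.1600, 1,
0.0349, 0.0079, 0.0000, -0.0000, -0.0000, -0.1600, 1,
0.0332, 0.0133, 0.0000, -0.0000, -0.0000, -0.1600, 1,
0.0306, 0.0184, 0.0000, -0.0000, -0.0000, -0.1600, 1,
0.0273, 0.0231, 0.0000, -0.0000, -0.0000, -0.1600, 1,
```

Emit:
servo_tool(
  steps=[0.027,-0.024,0,0,0,-0.16,1,0.03,-0.02,0,0,0,-0.16,1,0.033,-0.015,0,0,0,-0.16,1,0.035,-0.009,0,0,0,-0.16,1,0.036,-0.004,0,0,0,-0.16,1,0.036,0.002,0,0,0,-0.16,1,0.035,0.008,0,0,0,-0.16,1,0.033,0.013,0,0,0,-0.16,1,0.031,0.018,0,0,0,-0.16,1,0.027,0.023,0,0,0,-0.16,1],
)

```text
time: 1.55
ee_pos: [355.7, -175.7, 230.9]
ee_rot: [3.141, 0.0, 2.026]
wrist_force: [0.1, -0.1, 0.1]
grip_width: 1.003
```

Run:
```python
from h import *
p,r,s=tool();print(s['time'],p,s['ee_rot'],s['joint_pos'])
plan([417,-80,215],down(-.273+np.pi),9,1)
```

```text
1.55 [ 355.71817842 -175.67394415  230.85831458] [3.14068922e+00 2.08973860e-04 2.02578084e+00] [-7.59926695e-01  1.08406011e-01  1.67807034e+00  7.92457383e-04
  1.35460571e+00 -1.21508109e+00]
0.0066, 0.0108, 0.0018, 0.0001, 0.0001, -0.0936, 1,
0.0055, 0.0114, 0.0018, 0.0001, 0.0001, -0.0936, 1,
0.0044, 0.0118, 0.0018, 0.0001, 0.0001, -0.0936, 1,
0.0033, 0.0122, 0.0018, 0.0001, 0.0001, -0.0936, 1,
0.0022, 0.0124, 0.0018, 0.0001, 0.0001, -0.0936, 1,
0.0010, 0.0126, 0.0018, 0.0001, 0.0001, -0.0936, 1,
-0.0002, 0.0126, 0.0018, 0.0001, 0.0001, -0.0936, 1,
-0.0014, 0.0125, 0.0018, 0.0001, 0.0001, -0.0936, 1,
-0.0025, 0.0124, 0.0018, 0.0001, 0.0001, -0.0936, 1,
```

Emit:
servo_tool(
  steps=[0.0066,0.0108,0.002,0,0,-0.094,1,0.0055,0.0114,0.002,0,0,-0.094,1,0.0044,0.0118,0.002,0,0,-0.094,1,0.0033,0.0122,0.002,0,0,-0.094,1,0.0022,0.0124,0.002,0,0,-0.094,1,0.001,0.0126,0.002,0,0,-0.094,1,0,0.0126,0.002,0,0,-0.094,1,-0.0014,0.0125,0.002,0,0,-0.094,1,-0.0025,0.0124,0.002,0,0,-0.094,1,0,0,0,0,0,0,1],
)

```text
time: 2.8
ee_pos: [417.1, -73.1, 212.9]
ee_rot: [-3.142, 0.002, 2.905]
wrist_force: [0.2, -0.4, 0.2]
grip_width: 1.0
```

Run:
```python
from h import *
p,r,s=tool();print(s['time'],p,s['ee_rot'],s['joint_pos'])
s=cam('side');t=cam('top')
a=cv2.resize(s['image'][70:270,310:460],None,fx=3,fy=3)
b=cv2.resize(t['image'][170:320,240:440],None,fx=2.5,fy=2.5)
h=max(a.shape[0],b.shape[0]);c=np.zeros((600,800,3),np.uint8);c[:600,:300]=cv2.resize(a,(300,400))[:0].sum() if 0 else 0
c[:a.shape[0],:a.shape[1]-160]=a[:,80:370];c[:375,300:800]=b;cv2.imwrite('pics/c2.png',c)
for q in([419,-80,146],[419,-80,102]): print(proj(t,q),proj(s,q))
```

```text
2.8 [417.10412561 -73.11606832 212.92248491] [-3.14158444e+00  2.04019298e-03  2.90510308e+00] [-4.54969453e-01  1.74236056e-01  1.65312078e+00  4.49114118e-04
  1.31224237e+00 -1.78939060e+00]
[328.24986247 239.14446877] [360.91909073 185.5886359 ]
[328.10397136 239.52135903] [360.8376418  200.40503398]
```

View pics/c2.png

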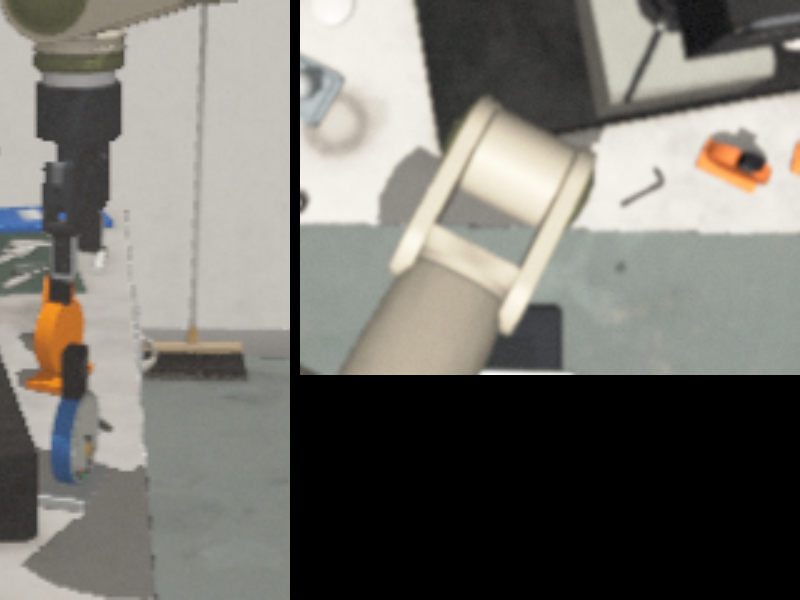

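The side view shows the gauge's handle at (361,190), where (419,-80) projects. The gripper is above it and the bar is clear. Descending.

Run:
```python
from h import *
plan([418.7,-80,150],down(2.868),4,1)
```

```text
-0.0008, -0.0014, 0.0158, -0.0000, 0.0006, 0.0087, 1,
-0.0008, -0.0014, 0.0158, -0.0000, 0.0006, 0.0087, 1,
-0.0008, -0.0014, 0.0158, -0.0000, 0.0006, 0.0087, 1,
-0.0008, -0.0014, 0.0158, -0.0000, 0.0006, 0.0087, 1,
```

Emit:
servo_tool(
  steps=[-0.001,-0.0014,0.016,0,0,0.009,1,-0.001,-0.0014,0.016,0,0,0.009,1,-0.001,-0.0014,0.016,0,0,0.009,1,-0.001,-0.0014,0.016,0,0,0.009,1,0,0,0,0,0,0,1],
)

```text
time: 3.52
ee_pos: [419.1, -82.9, 148.3]
ee_rot: [-3.14, 0.005, 2.855]
wrist_force: [0.2, -0.6, -0.2]
grip_width: 1.0
```

Run:
```python
from h import *
print(tool()[0],tool()[2]['ee_rot'])
plan([418.7,-80,110],down(2.868),4,1)
s=cam('side')
a=cv2.resize(s['image'][100:250,320:420],None,fx=5,fy=4);cv2.imwrite('pics/d3.png',a)
```

```text
[419.09101596 -82.93142846 148.34566371] [-3.1404985   0.00459113  2.85489342]
0.0003, 0.0007, 0.0096, -0.0003, 0.0011, -0.0033, 1,
0.0003, 0.0007, 0.0096, -0.0003, 0.0011, -0.0033, 1,
0.0003, 0.0007, 0.0096, -0.0003, 0.0011, -0.0033, 1,
0.0003, 0.0007, 0.0096, -0.0003, 0.0011, -0.0033, 1,
```

View pics/d3.png

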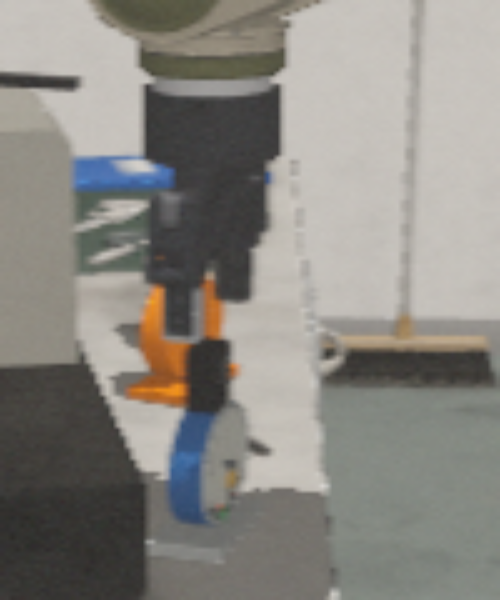

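Emit:
servo_tool(
  steps=[0,0.0007,0.0095,0,0.001,-0.003,1,0,0.0007,0.0095,0,0.001,-0.003,1,0,0.0007,0.0095,0,0.001,-0.003,1,0,0.0007,0.009,0,0.001,-0.003,1,0,0,0,0,0,0,1],
)

```text
time: 4.2
ee_pos: [420.8, -80.5, 109.9]
ee_rot: [-3.14, 0.003, 2.867]
wrist_force: [-0.5, -0.1, -0.5]
grip_width: 1.002
```

Run:
```python
from h import *
print(tool()[0],tool()[2]['ee_rot'])
plan([418.7,-80,110],down(2.868),1,1)
```

```text
[420.78312728 -80.52267628 109.91775408] [-3.1398428   0.00344443  2.86744374]
0.0021, -0.0001, -0.0001, -0.0018, 0.0034, -0.0006, 1,
```

Emit:
servo_tool(
  steps=[0.002,0,0,0,0.002,0,1,0,0,0,0,0,0,0,0,0,0,0,0,0,0,0,0,0,0,0,0,0,0,0,0,0,0,0,0,0,0,0,0,0,0,0,0,0,0,0,0,0,0],
)

```text
time: 5.08
ee_pos: [419.1, -80.0, 110.6]
ee_rot: [-3.14, 0.003, 2.867]
wrist_force: [-0.1, 0.0, -0.1]
grip_width: 0.324
```

Run:
```python
from h import *
print(tool()[0],tool()[2]['ee_rot'],tool()[2]['grip_width'],tool()[2]['wrist_force'])
s=cam('side')
a=cv2.resize(s['image'][100:250,320:420],None,fx=5,fy=4);cv2.imwrite('pics/d4.png',a)
```

```text
[419.10287823 -80.02012708 110.59763999] [-3.13968405e+00  2.91645684e-03  2.86741537e+00] 0.3238139100897371 [-0.12941064  0.03520938 -0.13632882]
```

View pics/d4.png

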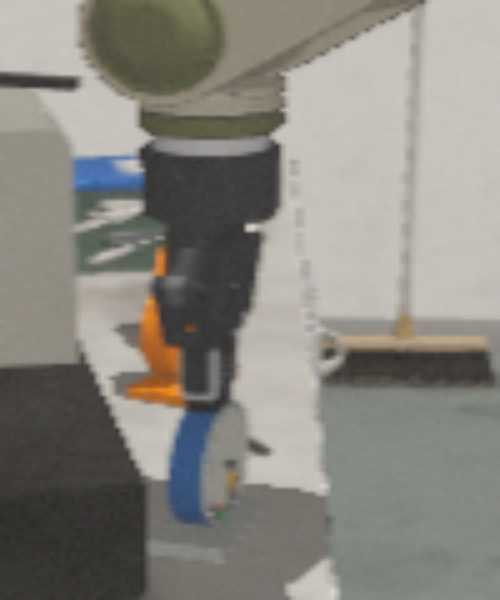

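Emit:
servo_tool(
  steps=[0,0,-0.01,0,0,0,0,0,0,-0.025,0,0,0,0,0,0,-0.03,0,0,0,0,0,0,-0.03,0,0,0,0,0,0,-0.015,0,0,0,0],
)

```text
time: 5.75
ee_pos: [417.4, -79.2, 224.3]
ee_rot: [-3.14, -0.003, 2.867]
wrist_force: [0.0, 0.4, -2.9]
grip_width: 0.318
```

Run:
```python
from h import *
print(tool()[0],tool()[2]['ee_rot'],tool()[2]['grip_width'],tool()[2]['wrist_force'],tool()[2]['joint_pos'])
plan([537,215,220],down(1.5708),12,0)
```

```text
[417.36142158 -79.23383632 224.34734627] [-3.14026217e+00 -2.51802778e-03  2.86732111e+00] 0.31801492016214694 [ 0.02375445  0.35849158 -2.87763316] [-0.46672896  0.16742934  1.62577812 -0.00183178  1.3506026  -1.76285334]
-0.0030, 0.0263, 0.0003, -0.0002, -0.0001, 0.1080, 0,
-0.0001, 0.0265, 0.0003, -0.0002, -0.0001, 0.1080, 0,
0.0028, 0.0263, 0.0003, -0.0002, -0.0001, 0.1080, 0,
0.0056, 0.0259, 0.0003, -0.0002, -0.0001, 0.1080, 0,
0.0083, 0.0251, 0.0003, -0.0002, -0.0001, 0.1080, 0,
0.0110, 0.0241, 0.0003, -0.0002, -0.0001, 0.1080, 0,
0.0135, 0.0228, 0.0004, -0.0002, -0.0001, 0.1080, 0,
0.0159, 0.0212, 0.0004, -0.0002, -0.0001, 0.1080, 0,
0.0181, 0.0193, 0.0004, -0.0002, -0.0001, 0.1080, 0,
0.0201, 0.0173, 0.0004, -0.0002, -0.0001, 0.1080, 0,
0.0218, 0.0150, 0.0004, -0.0002, -0.0001, 0.1080, 0,
0.0233, 0.0126, 0.0004, -0.0002, -0.0001, 0.1080, 0,
```

Emit:
servo_tool(
  steps=[-0.003,0.026,0,0,0,0.108,0,0,0.0265,0,0,0,0.108,0,0.003,0.026,0,0,0,0.108,0,0.0055,0.026,0,0,0,0.108,0,0.008,0.025,0,0,0,0.108,0,0.011,0.024,0,0,0,0.108,0,0.0135,0.0225,0,0,0,0.108,0,0.016,0.021,0,0,0,0.108,0,0.018,0.019,0,0,0,0.108,0,0.02,0.017,0,0,0,0.108,0,0.021,0.014,0,0,0,0.1,0,0,0,0,0,0,0,0],
)

```text
time: 7.25
ee_pos: [530.2, 194.3, 228.2]
ee_rot: [-3.136, 0.003, 1.647]
wrist_force: [0.1, -1.2, -3.4]
grip_width: 0.32
```

Run:
```python
from h import *
print(tool()[0],tool()[2]['ee_rot'],tool()[2]['grip_width'],tool()[2]['wrist_force'],tool()[2]['joint_pos'])
s=cam('side');t=cam('top')
cv2.imwrite('pics/e5.png',s['image']);np.save('e5.npy',s['z_map'])
a=cv2.resize(s['image'][150:310,230:380],None,fx=4,fy=3.75,interpolation=cv2.INTER_CUBIC);cv2.imwrite('pics/e5c.png',a)
a=cv2.resize(t['image'][130:280,170:370],None,fx=4,fy=4);cv2.imwrite('pics/e5t.png',a)
```

```text
[530.21419778 194.33650472 228.23096072] [-3.13559742e+00  3.01615865e-03  1.64657661e+00] 0.319715417708544 [ 0.12313711 -1.19297733 -3.37082966] [ 0.14293071  0.41173255  1.25635475 -0.00261788  1.47968979  0.0674057 ]
```

View pics/e5.png

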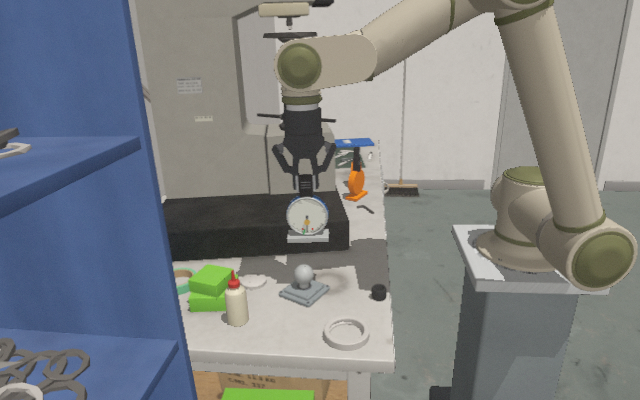

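View pics/e5c.png

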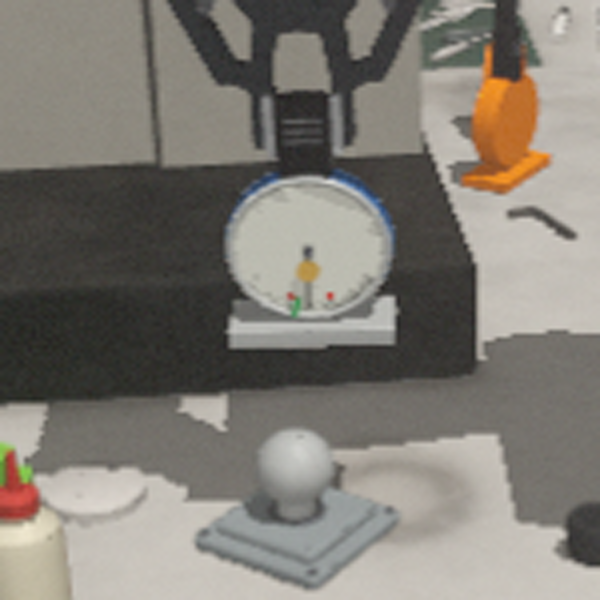

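View pics/e5t.png

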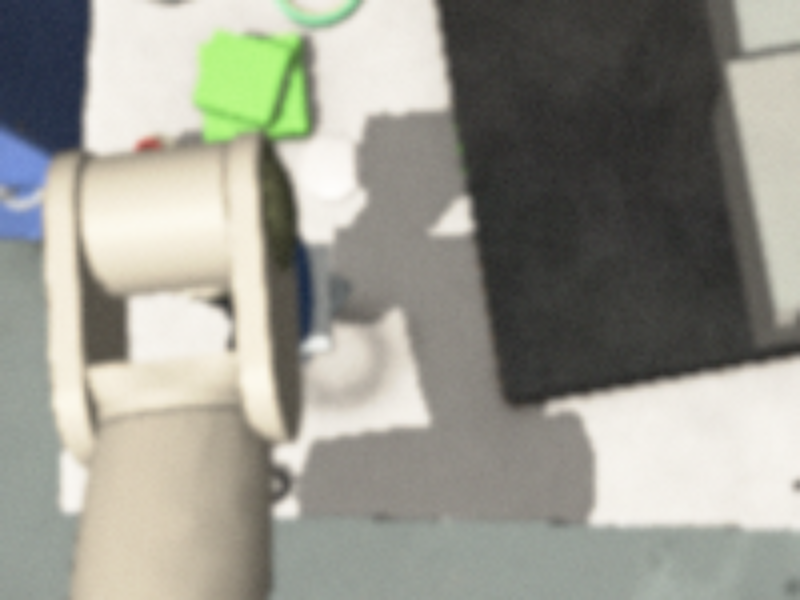

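The crop shows the gauge held upright with the dial facing the side camera. Pivot is at about (307,217), pointer straight down, red dots at about (303,229) and (312,229). The green clip is at (304,232), left of the pointer, so positive. The stud is below it at (304,282).

```bash
cat >> h.py <<'E'
def dialframe(p,r,off=11.5,L=110.6):
    X=-r.apply([1,0,0]);Y=r.apply([0,1,0]);Z=-r.apply([0,0,1])
    foot=p-L*Z
    return foot-off*X+57*Z,X,Y,Z   # dial centre on the face
def dialcoord(d,u,v,p,r,off=11.5):
    c,X,Y,Z=dialframe(p,r,off); o=origin(d); w=d['R'].T@ray(d,u,v)
    q=o+w*((c-o)@X)/(w@X); return np.array([(q-c)@Y,(q-c)@Z])
def feat(d,p,r):
    c,X,Y,Z=dialframe(p,r); pu,pv=proj(d,c)
    im=d['image'].astype(float); B,G,R=im[...,0],im[...,1],im[...,2]
    vv,uu=np.mgrid[:400,:640]; near=(np.hypot(uu-pu,vv-pv)<24)
    out={}
    g=np.clip(G-np.maximum(R,B)-15,0,None)*near
    rd=np.clip(R-np.maximum(G,B)-45,0,None)*near
    def cen(w): return np.array([(w*uu).sum()/w.sum(),(w*vv).sum()/w.sum()]) if w.sum()>0 else None
    out['clip']=cen(g)
    n,lab=cv2.connectedComponents((rd>0).astype(np.uint8))
    comps=sorted([( -(rd*(lab==i)).sum(),i) for i in range(1,n)])[:2]
    out['reds']=[cen(rd*(lab==i)) for _,i in comps]
    return out,(pu,pv)
E
python3 - <<'E'
from h import *
p,r,_=tool()
acc=[]
for k in range(3):
    d=cam('side');f,c=feat(d,p,r)
    print(c,f)
    for nm,q in [('clip',f['clip'])]+[('red',x) for x in f['reds']]:
        if q is not None:
            y,z=dialcoord(d,*q,p,r); print(nm,y,z,np.hypot(y,z),np.arctan2(y,-z))
a=cv2.resize(d['image'][190:245,280:335],None,fx=10,fy=10,interpolation=cv2.INTER_NEAREST);cv2.imwrite('pics/f6.png',a)
E
```

```text
(np.float64(306.5687001049925), np.float64(216.26629005250533)) {'clip': array([303.97933884, 230.71900826]), 'reds': [array([312.14285714, 228.        ]), array([302.50793651, 228.36507937])]}
clip 7.233243363996233 -34.04990767400473 34.80971160712254 0.20931901987927945
red -10.769540786239427 -27.867717974234022 29.876290161897955 -0.36877295649826347
red 10.146729431703175 -28.365632562837458 30.125823289166657 0.3435286807290132
(np.float64(306.5687001049925), np.float64(216.26629005250533)) {'clip': array([304.        , 230.70943396]), 'reds': [array([312.16666667, 228.        ]), array([302.8       , 228.08571429])]}
clip 7.1872062467927735 -34.027752614480484 34.778497403226325 0.2081565610006402
red -10.821071232463833 -27.868642304440105 29.89576569534363 -0.3703696006298642
red 9.479665077469855 -27.710612836567602 29.28723465537753 0.3296153157887479
(np.float64(306.5687001049925), np.float64(216.26629005250533)) {'clip': array([303.96440129, 230.7961165 ]), 'reds': [array([302.56, 228.  ]), array([312.02, 228.  ])]}
clip 7.274831727726633 -34.23411825977854 34.99854325098747 0.20938767348670057
red 9.989766810999987 -27.497012305663976 29.25544610283687 0.3484771758978399
red -10.503639991458815 -27.86294868978198 29.777010641761812 -0.36050120609456476
```

View pics/f6.png

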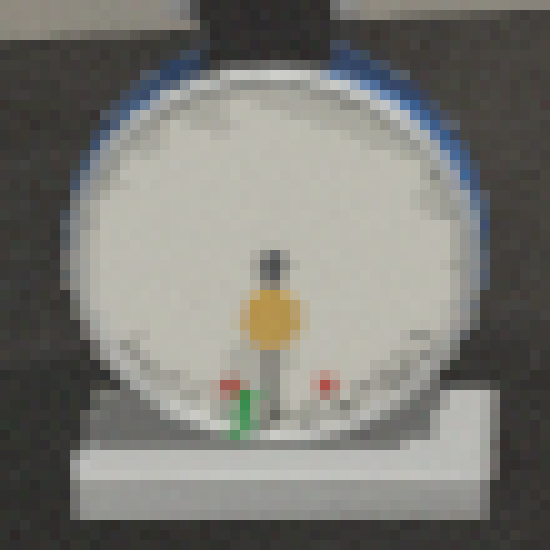

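Run:
```python
from h import *
d=cam('side')
print('dial',depthpt(d,300,208),depthpt(d,314,208), dialframe(*tool()[:2])[0])
P=np.array([depthpt(d,u,v) for u in range(285,325) for v in range(255,300) if d['z_map'][v,u]>0])
D=P[(P[:,2]>52)&(P[:,2]<76)]
# fixed-radius sphere fit, radius 22
from scipy.optimize import least_squares
f=least_squares(lambda c:np.linalg.norm(D-c,axis=1)-22,[537,232,48],loss='soft_l1');print(f.x,len(D),np.abs(f.fun).mean())
# silhouette: dome pixels by depth (height>50)
m=np.zeros((400,640),np.uint8)
for u in range(285,325):
    for v in range(255,300):
        if d['z_map'][v,u]>0 and depthpt(d,u,v)[2]>50: m[v,u]=1
ys,xs=np.nonzero(m);print('cols',xs.min(),xs.max(),'rows',ys.min())
vmid=[ (xs[ys==v].min(),xs[ys==v].max()) for v in range(ys.min(),ys.min()+12)];print(vmid)
for c in([537.5,232,48],[537.5,232,70]):print(proj(d,c))
u=(xs.min()+xs.max())/2
print(onplane(d,u,274.8,48))
p,r,_=tool();print(p)
plan([537.5,232,205],down(1.5708),6,0)
```

```text
dial [541.99855486 204.58221227 193.71671464] [512.57854376 200.29220037 192.46465025] [528.98018131 203.93880701 174.96475229]
[536.52054917 231.80965818  48.20210151] 216 0.8961280175052637
cols 294 313 rows 264
[(np.int64(303), np.int64(305)), (np.int64(300), np.int64(308)), (np.int64(298), np.int64(309)), (np.int64(297), np.int64(310)), (np.int64(296), np.int64(311)), (np.int64(295), np.int64(312)), (np.int64(295), np.int64(312)), (np.int64(295), np.int64(313)), (np.int64(294), np.int64(313)), (np.int64(294), np.int64(313)), (np.int64(294), np.int64(313)), (np.int64(294), np.int64(313))]
[303.14818827 274.38315014]
[302.70274756 265.59019479]
[536.46963126 233.66322823  48.        ]
[530.09646785 192.65565962 228.59920474]
0.0065, 0.0017, 0.0039, -0.0008, 0.0005, 0.0123, 0,
0.0065, 0.0017, 0.0039, -0.0008, 0.0005, 0.0123, 0,
0.0065, 0.0016, 0.0039, -0.0008, 0.0005, 0.0123, 0,
0.0065, 0.0015, 0.0039, -0.0008, 0.0005, 0.0123, 0,
0.0065, 0.0014, 0.0039, -0.0008, 0.0005, 0.0123, 0,
0.0065, 0.0013, 0.0039, -0.0008, 0.0005, 0.0123, 0,
```

Emit:
servo_tool(
  steps=[0.0065,0.0017,0.004,0,0,0.012,0,0.0065,0.0017,0.004,0,0,0.012,0,0.0065,0.0016,0.004,0,0,0.012,0,0.0065,0.0015,0.004,0,0,0.012,0,0.0065,0.0014,0.004,0,0,0.012,0,0.0065,0.001,0.004,0,0,0.012,0,0,0,0,0,0,0,0],
)

```text
time: 8.43
ee_pos: [537.4, 234.5, 202.3]
ee_rot: [-3.136, 0.004, 1.568]
wrist_force: [0.2, 0.4, -3.1]
grip_width: 0.317
```

Run:
```python
from h import *
p,r,s=tool();print(p,s['ee_rot'],s['time'],s['wrist_force'])
plan([537,232,190],down(1.5708),3,0)
s=cam('side');t=cam('top')
a=cv2.resize(s['image'][170:310,240:370],None,fx=4,fy=4,interpolation=cv2.INTER_CUBIC);cv2.imwrite('pics/g7.png',a)
a=cv2.resize(t['image'][170:230,200:280],None,fx=8,fy=8,interpolation=cv2.INTER_CUBIC);cv2.imwrite('pics/g7t.png',a)
```

```text
[537.41470594 234.47158023 202.27217619] [-3.13555857  0.00363206  1.56779195] 8.425 [ 0.15389718  0.44419142 -3.09498038]
-0.0008, -0.0001, 0.0041, -0.0020, 0.0012, -0.0010, 0,
-0.0008, -0.0001, 0.0041, -0.0020, 0.0012, -0.0010, 0,
-0.0008, -0.0001, 0.0041, -0.0020, 0.0012, -0.0010, 0,
```

View pics/g7.png

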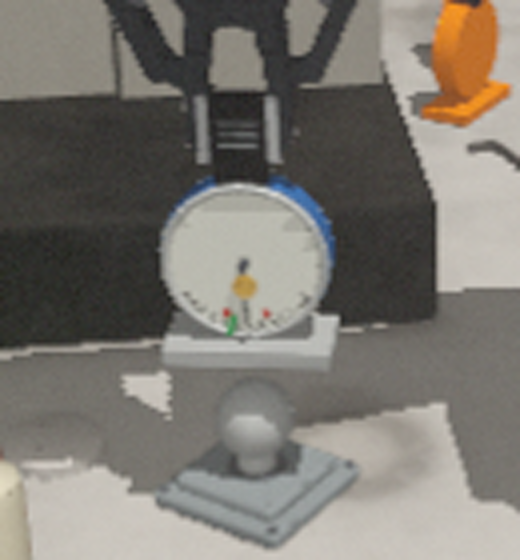

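View pics/g7t.png

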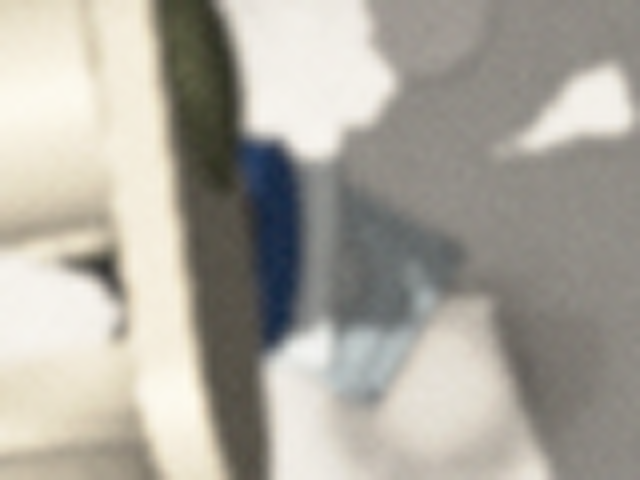

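Run:
```python
from h import *
p,r,_=tool();s=cam('side');t=cam('top')
c,X,Y,Z=dialframe(p,r);foot=p-110.6*Z;print(foot)
for y in(45,-45):print('front bottom',proj(s,foot-22*X+y*Y),'front top',proj(s,foot-22*X+y*Y+12*Z))
for y in(45,0,-45):print('top back edge',proj(t,foot+22*X+y*Y+12*Z))
g=cv2.cvtColor(t['image'],cv2.COLOR_BGR2GRAY);print(g[196:206:2,232:250])
```

```text
[536.98433914 233.62611737  92.15126876]
front bottom [279.70452659 261.4991764 ] front top [279.30444579 256.48902375]
front bottom [322.04619131 262.69898085] front top [321.85493227 257.6329481 ]
top back edge [242.17912171 188.6769679 ]
top back edge [241.44103073 201.98050186]
top back edge [240.69999615 215.41168531]
[[ 39  39  43  42  46  73 117 135 139 137 116  99 105 103 104 107 113 118]
 [ 47  43  44  44  45  78 116 137 138 133 115 106 105 109 104 103 101 103]
 [ 50  45  43  37  48  78 114 135 139 129 115 104 102 104 109 109 109 104]
 [ 57  43  37  41  44  78 117 135 136 126 115 106 101 100 105 107 109 109]
 [ 61  47  40  44  51  80 115 134 140 124 115 112 107  97  99 107 109 115]]
```

Run:
```python
from h import *
p,r,_=tool();s=cam('side')
c,X,Y,Z=dialframe(p,r);foot=p-110.6*Z
g=cv2.cvtColor(s['image'],cv2.COLOR_BGR2GRAY)
print(g[258:264,274:286]);print(g[258:264,316:330])
# dial outline: blue/white ellipse centre via pivot
print('pivot',proj(s,c))
print(g[230:242,296:306])
z=s['z_map'];print(z[208:212:2,274:288].round(),z[208:212:2,316:330].round())
for y in(45,-45):print(proj(s,c+y*Y))
```

```text
[[108 105 102 105 104 102 125 151 153 150 150 151]
 [107 110 107 106 108 103 125 149 152 150 152 152]
 [113 109 108 111 111 109 126 148 149 147 143 143]
 [110 110 110 113 108 111 109 108 109 110 111 110]
 [115 110 110 109 110 124 137 136 127 113 114 113]
 [139 136 135 140 136 167 193 191 170 116 113 113]]
[[153 153 154 155 156 157 145 114 112 114 114 113 114 112]
 [150 148 149 147 149 153 140 111 115 112 113 113 113 114]
 [144 146 144 146 145 144 129 110 114 109 113 113 116 112]
 [143 137 136 136 137 139 127 113 114 112 114 115 112 114]
 [114 109 111 111 112 111 115 115 117 116 117 113 114 112]
 [111 113 113 114 114 115 114 113 112 113 116 114 113 115]]
pivot [300.09553948 235.3034951 ]
[[184 185 185 186 186 185 183 184 184 185]
 [182 184 185 184 184 185 184 184 184 185]
 [184 185 184 183 185 185 183 186 184 185]
 [185 184 185 184 179 180 183 184 186 183]
 [185 184 184 164 125 129 164 184 184 184]
 [186 184 176 137  90  98 157 185 183 185]
 [185 185 168 120  84 100 156 185 184 184]
 [184 184 175 146 106 138 174 185 184 185]
 [183 183 166 143 129 152 182 185 184 184]
 [185 175 159 153 148 148 156 174 184 182]
 [184 175 155 152 149 147 147 156 176 186]
 [186 173 150 148 149 149 147 161 177 186]]
[[1159. 1159. 1161. 1159. 1162. 1159. 1158. 1158. 1159. 1158. 1158. 1159.
  1158. 1161.]
 [1145. 1148. 1148. 1146. 1145. 1146. 1144. 1147. 1147. 1147. 1149. 1146.
  1142. 1144.]] [[1151. 1151. 1154. 1153. 1150. 1150. 1153. 1152. 1148. 1149. 1150. 1149.
  1148. 1147.]
 [1139. 1139. 1145. 1138. 1141. 1137. 1139. 1134. 1134. 1138. 1133. 1137.
  1133. 1136.]]
[278.80051793 234.85184213]
[321.66382235 235.7522495 ]
```

Emit:
servo_tool(
  steps=[-0.0008,0,0.004,-0.002,0.001,0,0,-0.0008,0,0.004,-0.002,0.001,0,0,-0.0005,0,0.004,-0.001,0.001,0,0,0,0,0.003,0,0,0,0,0,0,0,0,0,0,0],
)

```text
time: 9.3
ee_pos: [537.6, 231.0, 186.9]
ee_rot: [3.141, 0.0, 1.566]
wrist_force: [0.8, -0.3, -3.5]
grip_width: 0.32
```

Run:
```python
from h import *
p,r,s=tool();print(p,s['ee_rot'],s['time'],s['wrist_force'],s['ft_torque'])
plan([537,232.5,182],down(1.5708),3,0)
```

```text
[537.5505396  231.00237287 186.88487165] [3.14130181e+00 3.54404255e-04 1.56647984e+00] 9.3 [ 0.82585102 -0.34713866 -3.50408109] [-0.03565    0.0436496 -0.0086162]
0.0005, -0.0002, 0.0016, 0.0001, 0.0001, -0.0014, 0,
0.0005, -0.0002, 0.0016, 0.0001, 0.0001, -0.0014, 0,
0.0005, -0.0002, 0.0016, 0.0001, 0.0001, -0.0014, 0,
```

Emit:
servo_tool(
  steps=[0.0005,-0.0002,0.0015,0,0,-0.001,0,0.0005,-0.0002,0.0015,0,0,-0.001,0,0.0005,-0.0002,0.001,0,0,-0.001,0,0,0,0,0,0,0,0],
)

```text
time: 9.8
ee_pos: [537.0, 232.8, 182.8]
ee_rot: [3.141, 0.0, 1.57]
wrist_force: [-0.4, 0.5, -2.8]
grip_width: 0.319
```

Emit:
servo_tool(
  steps=[0,0,0.0012,0,0,0,0,0,0,0,0,0,0,0],
)

```text
time: 10.05
ee_pos: [537.0, 232.8, 181.6]
ee_rot: [3.141, 0.0, 1.57]
wrist_force: [-0.1, -0.7, -2.9]
grip_width: 0.319
```

Emit:
servo_tool(
  steps=[0,0,0.001,0,0,0,0,0,0,0,0,0,0,0],
)

```text
time: 10.3
ee_pos: [537.1, 232.8, 180.6]
ee_rot: [3.141, 0.0, 1.57]
wrist_force: [-1.0, -0.5, -2.6]
grip_width: 0.321
```

Emit:
servo_tool(
  steps=[0,0,0.001,0,0,0,0,0,0,0,0,0,0,0],
)

```text
time: 10.55
ee_pos: [537.2, 232.8, 180.0]
ee_rot: [3.14, 0.0, 1.57]
wrist_force: [-0.7, 1.1, -0.8]
grip_width: 0.319
```

Emit:
servo_tool(
  steps=[0,0,0.001,0,0,0,0,0,0,0,0,0,0,0],
)

```text
time: 10.8
ee_pos: [537.1, 232.8, 179.3]
ee_rot: [3.14, 0.0, 1.57]
wrist_force: [-0.9, -0.6, -0.7]
grip_width: 0.321
```

Emit:
servo_tool(
  steps=[0,0,0.001,0,0,0,0,0,0,0,0,0,0,0],
)

```text
time: 11.05
ee_pos: [537.1, 232.8, 178.6]
ee_rot: [3.139, -0.0, 1.57]
wrist_force: [-1.4, -1.5, 0.2]
grip_width: 0.318
```

Emit:
servo_tool(
  steps=[0,0.003,0.001,0.022,0,0,0,0,0.0053,0.0002,0.04,0,0,0,0,0.0053,0.0002,0.04,0,0,0,0,0.0053,0.0002,0.04,0,0,0,0,0.0053,0.0002,0.04,0,0,0],
)

```text
time: 11.68
ee_pos: [561.1, 232.9, 175.7]
ee_rot: [-2.95, -0.0, 1.571]
wrist_force: [-2.2, 0.5, 1.9]
grip_width: 0.319
```

```bash
cat >> h.py <<'E'
def status(C=np.array([537.1,232.8,46.0])):
    p,r,s=tool(); z=r.apply([0,0,1]); X=r.apply([1,0,0])
    lean=np.arctan2(-z[0],-z[2]); 
    print('t',round(s['time'],2),'p',p.round(1),'rot',np.round(s['ee_rot'],3),'lean(+left, toward +x)',round(lean,4),'F',s['wrist_force'].round(1),'T',s['ft_torque'].round(2),'grip',round(s['grip_width'],3))
    e=(C-132.6*z)-p; print('pos err world',e.round(2),'in tool mm',r.inv().apply(e).round(2),'pitch-err',np.round(z[1],4))
    return p,r,s
E
python3 -c "
from h import *
status()"
```

```text
t 11.68 p [561.1 232.9 175.7] rot [-2.95  -0.     1.571] lean(+left, toward +x) 0.1916 F [-2.2  0.5  1.9] T [-0.07  0.48 -0.01] grip 0.319
pos err world [ 1.2  -0.2   0.43] in tool mm [-0.2   1.09 -0.65] pitch-err 0.0005
```

Emit:
servo_tool(
  steps=[0,0.006,0,0.04,0,0,0,0,0.0055,0,0.04,0,0,0,0,0.0055,0,0.04,0,0,0,0,0.0055,0,0.04,0,0,0,0,0.0055,0,0.04,0,0,0,0,0.005,0,0.035,0,0,0],
)

```text
time: 12.42
ee_pos: [595.5, 232.7, 165.8]
ee_rot: [-2.703, -0.002, 1.57]
wrist_force: [-0.2, -0.3, 1.0]
grip_width: 0.318
```

```bash
python3 -c "
from h import *
status()"
```

```text
t 12.43 p [595.5 232.7 165.8] rot [-2.703e+00 -2.000e-03  1.570e+00] lean(+left, toward +x) 0.4385 F [-0.2 -0.3  1. ] T [-0.01 -0.02  0.01] grip 0.318
pos err world [-2.08 -0.2   0.26] in tool mm [-0.2  -2.    0.65] pitch-err 0.0021
```

Emit:
servo_tool(
  steps=[0,-0.0015,0.0004,0,0,0,0,0,0,0,0,0,0,0,0,0,0,0,0,0,0,0,0,0,0,0,0,0,0,0,0,0,0,0,0,0,0,0,0,0,0,0,0,0,0,0,0,0,0,0,0,0,0,0,0,0,0,0,0,0,0,0,0,0,0,0,0,0,0,0],
)

```text
time: 13.68
ee_pos: [595.4, 232.7, 166.0]
ee_rot: [-2.708, -0.003, 1.57]
wrist_force: [2.0, -0.6, -0.2]
grip_width: 0.319
```

Run:
```python
from h import *
p,r,s=status()
d=cam('side');f,c=feat(d,p,r);print(c,f)
for nm,q in [('clip',f['clip'])]+[('red',x) for x in f['reds']]:
    y,z=dialcoord(d,*q,p,r); print(nm,y,z,np.hypot(y,z),np.arctan2(y,-z))
a=cv2.resize(d['image'][170:310,230:360],None,fx=5,fy=4.2,interpolation=cv2.INTER_CUBIC);cv2.imwrite('pics/h8.png',a)
```

```text
t 13.68 p [595.4 232.7 166. ] rot [-2.708 -0.003  1.57 ] lean(+left, toward +x) 0.4333 F [ 2.  -0.6 -0.2] T [-0.02 -0.54  0.02] grip 0.319
pos err world [-2.67 -0.24  0.34] in tool mm [-0.24 -2.57  0.82] pitch-err 0.003
(np.float64(284.23275670554494), np.float64(248.3590762049693)) {'clip': array([288.88030888, 263.13899614]), 'reds': [array([295.0990099 , 257.51485149]), array([286.22641509, 261.        ])]}
clip 7.5435523611306525 -35.311309734829315 36.10808465446723 0.21046624810039272
red -11.277501143842835 -28.47415058603519 30.626120936964654 -0.3771060998734975
red 10.41542134070513 -28.472831648124018 30.318033309679382 0.35068246701465056
```

View pics/h8.png

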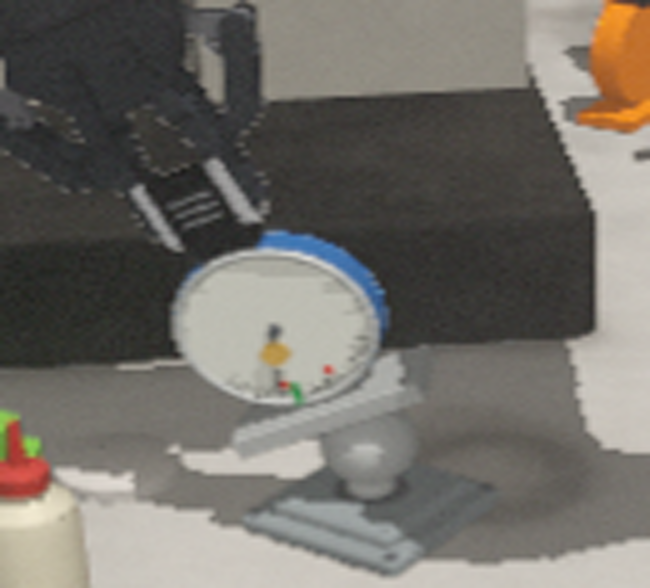

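Emit:
servo_tool(
  steps=[0,-0.006,0.0006,-0.025,0,0,0,0,-0.006,0.0003,-0.043,0,0,0,0,-0.006,0.0002,-0.043,0,0,0,0,-0.0057,0.0002,-0.043,0,0,0,0,-0.0057,0.0001,-0.043,0,0,0,0,-0.0057,0.0001,-0.043,0,0,0],
)

```text
time: 14.48
ee_pos: [564.9, 232.3, 176.7]
ee_rot: [-2.967, -0.004, 1.568]
wrist_force: [2.4, -0.6, 0.4]
grip_width: 0.318
```

```bash
python3 -c "
from h import *
status()"
```

```text
t 14.47 p [564.9 232.3 176.7] rot [-2.967 -0.004  1.568] lean(+left, toward +x) 0.1743 F [ 2.4 -0.6  0.4] T [-0.   -0.67  0.07] grip 0.318
pos err world [-4.83 -0.1  -0.14] in tool mm [-0.11 -4.73  0.98] pitch-err 0.0043
```

Emit:
servo_tool(
  steps=[0,-0.008,0.0004,-0.043,0,0,0,0,-0.008,0.0003,-0.043,0,0,0,0,-0.008,0.0003,-0.043,0,0,0,0,-0.007,0.0003,-0.043,0,0,0,0,-0.006,0.0002,-0.043,0,0,0,0,-0.006,0.0002,-0.043,0,0,0],
)

```text
time: 15.22
ee_pos: [520.9, 232.4, 178.8]
ee_rot: [3.047, -0.004, 1.568]
wrist_force: [1.0, -0.4, -1.0]
grip_width: 0.318
```

```bash
python3 -c "
from h import *
status()"
```

```text
t 15.22 p [520.9 232.4 178.8] rot [ 3.047 -0.004  1.568] lean(+left, toward +x) -0.0948 F [ 1.  -0.4 -1. ] T [ 0.02 -0.19  0.03] grip 0.318
pos err world [ 3.66 -0.09 -0.76] in tool mm [-0.08  3.57  1.1 ] pitch-err 0.004
```

Emit:
servo_tool(
  steps=[0,-0.004,0.0008,-0.042,0,0,0,0,-0.0045,0.0006,-0.042,0,0,0,0,-0.0053,0.0004,-0.042,0,0,0,0,-0.0053,0.0004,-0.042,0,0,0,0,-0.0053,0.0003,-0.042,0,0,0],
)

```text
time: 15.85
ee_pos: [494.9, 232.4, 171.9]
ee_rot: [2.832, -0.004, 1.569]
wrist_force: [0.4, 0.9, 0.1]
grip_width: 0.318
```

```bash
python3 -c "
from h import *
status()"
```

```text
t 15.85 p [494.9 232.4 171.9] rot [ 2.832 -0.004  1.569] lean(+left, toward +x) -0.3094 F [0.4 0.9 0.1] T [-0.09 -0.03 -0.02] grip 0.318
pos err world [ 1.79 -0.1   0.43] in tool mm [-0.09  1.83  0.13] pitch-err 0.0034
```

Emit:
servo_tool(
  steps=[0,-0.005,0.0002,-0.042,0,0,0,0,-0.0055,0.0001,-0.042,0,0,0,0,-0.005,0.0001,-0.038,0,0,0,0,0,0,0,0,0,0,0,0,0,0,0,0,0,0,0,0,0,0,0,0,0,0,0,0,0,0,0,0,0,0,0,0,0,0,0,0,0,0,0,0,0,0,0,0,0,0,0,0,0,0,0,0,0,0,0,0,0,0,0,0,0,0],
)

```text
time: 17.35
ee_pos: [477.2, 232.2, 164.8]
ee_rot: [2.716, -0.003, 1.568]
wrist_force: [-1.4, 1.7, -0.1]
grip_width: 0.321
```

Run:
```python
from h import *
p,r,s=status()
d=cam('side');f,c=feat(d,p,r)
for nm,q in [('clip',f['clip'])]+[('red',x) for x in f['reds']]:
    y,z=dialcoord(d,*q,p,r); print(nm,y,z,np.hypot(y,z),np.arctan2(y,-z))
a=cv2.resize(d['image'][170:310,250:380],None,fx=5,fy=4.2,interpolation=cv2.INTER_CUBIC);cv2.imwrite('pics/i9.png',a)
```

```text
t 17.35 p [477.2 232.2 164.8] rot [ 2.716 -0.003  1.568] lean(+left, toward +x) -0.426 F [-1.4  1.7 -0.1] T [0.05 0.63 0.05] grip 0.321
pos err world [5.07 0.41 1.96] in tool mm [0.42 5.43 0.32] pitch-err 0.0018
clip 7.705891005091256 -35.26444665674571 36.096564298958015 0.215135597493789
red 10.611766723848028 -27.414724515183135 29.39688271304887 0.3693214536504394
red -11.18302843675778 -28.055529743638786 30.202199824077944 -0.37930179801096947
```

View pics/i9.png

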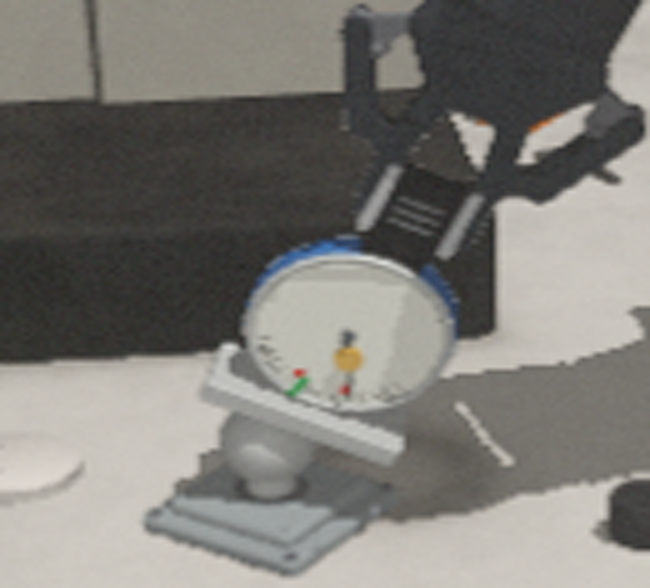

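Emit:
servo_tool(
  steps=[0,0.0025,0,-0.03,0,0,0,0,0.002,0,-0.005,0,0,0,0,0.001,0,0,0,0,0,0,0,0,0,0,0,0,0,0,0,0,0,0,0,0,0,0,0,0,0,0,0,0,0,0,0,0,0,0,0,0,0,0,0,0,0,0,0,0,0,0,0,0,0,0,0,0,0,0,0,0,0,0,0,0,0],
)

```text
time: 18.77
ee_pos: [481.3, 231.9, 166.5]
ee_rot: [2.682, -0.002, 1.568]
wrist_force: [-3.5, -1.0, -0.6]
grip_width: 0.315
```

Run:
```python
from h import *
p,r,s=status()
d=cam('side')
c,X,Y,Z=dialframe(p,r)
print('pivot',proj(d,c)-[270,230],'tip exp',proj(d,c-[0,0,36])-[270,230])
print('dome C proj',proj(d,[537.1,232.8,46])-[270,230],'foot mid',proj(d,c+11.5*X-57*Z)-[270,230])
a=cv2.resize(d['image'][230:290,270:350],None,fx=10,fy=10,interpolation=cv2.INTER_NEAREST);cv2.imwrite('pics/j10.png',a)
```

```text
t 18.77 p [481.3 231.9 166.5] rot [ 2.682e+00 -2.000e-03  1.568e+00] lean(+left, toward +x) -0.4601 F [-3.5 -1.  -0.6] T [ 0.    1.04 -0.  ] grip 0.315
pos err world [-3.11  0.78 -1.71] in tool mm [ 0.77 -3.55  0.15] pitch-err 0.0009
pivot [46.11954077 18.57014033] tip exp [46.67171888 33.64953714]
dome C proj [33.31410785 45.37406088] foot mid [35.97023952 36.73462422]
```

View pics/j10.png

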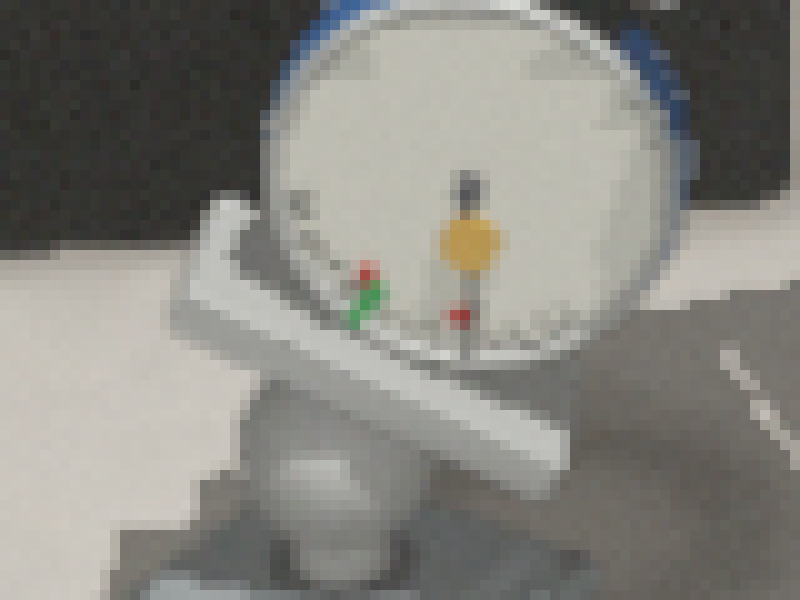

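Emit:
servo_tool(
  steps=[0,0.002,0.0003,0.03,0,0,0,0,0.0055,0.0002,0.042,0,0,0,0,0.0055,0.0002,0.042,0,0,0,0,0.0055,0.0002,0.042,0,0,0,0,0.0055,0.0002,0.042,0,0,0,0,0.0055,0.0002,0.042,0,0,0,0,0.0055,0.0002,0.042,0,0,0],
)

```text
time: 19.7
ee_pos: [516.7, 231.8, 177.8]
ee_rot: [2.969, -0.002, 1.569]
wrist_force: [-2.0, -0.5, -1.0]
grip_width: 0.316
```

```bash
python3 -c "
from h import *
status()"
```

```text
t 19.7 p [516.7 231.8 177.8] rot [ 2.969e+00 -2.000e-03  1.569e+00] lean(+left, toward +x) -0.173 F [-2.  -0.5 -1. ] T [-0.03  0.67  0.06] grip 0.316
pos err world [-2.38  0.68 -1.18] in tool mm [ 0.67 -2.55  0.75] pitch-err 0.0021
```

Emit:
servo_tool(
  steps=[0.0002,0.005,0.0006,0.042,0,0,0,0.0002,0.005,0.0004,0.042,0,0,0,0,0.005,0.0004,0.042,0,0,0,0,0.0055,0.0004,0.042,0,0,0,0,0.0055,0.0002,0.042,0,0,0,0,0.0055,0.0002,0.042,0,0,0],
)

```text
time: 20.45
ee_pos: [552.6, 231.8, 179.1]
ee_rot: [-3.063, -0.002, 1.569]
wrist_force: [-1.1, -0.2, -0.8]
grip_width: 0.32
```

```bash
python3 -c "
from h import *
status()"
```

```text
t 20.45 p [552.6 231.8 179.1] rot [-3.063e+00 -2.000e-03  1.569e+00] lean(+left, toward +x) 0.0786 F [-1.1 -0.2 -0.8] T [ 0.02  0.26 -0.  ] grip 0.32
pos err world [-5.06  0.7  -0.9 ] in tool mm [ 0.69 -4.97  1.3 ] pitch-err 0.0023
```

Emit:
servo_tool(
  steps=[0.0002,0.0018,0.0006,0.028,0,0,0,0.0002,0.0025,0.0005,0.028,0,0,0,0,0.003,0.0004,0.028,0,0,0,0,0.0025,0.0003,0.023,0,0,0,0,0.0015,0.0002,0.013,0,0,0,0,0,0,0,0,0,0],
)

```text
time: 21.2
ee_pos: [566.3, 231.9, 175.9]
ee_rot: [-2.943, -0.002, 1.569]
wrist_force: [0.4, -1.0, 0.4]
grip_width: 0.322
```

```bash
python3 -c "
from h import *
status()"
```

```text
t 21.2 p [566.3 231.9 175.9] rot [-2.943e+00 -2.000e-03  1.569e+00] lean(+left, toward +x) 0.1988 F [ 0.4 -1.   0.4] T [-0.08 -0.06 -0.01] grip 0.322
pos err world [-3.03  0.62  0.07] in tool mm [ 0.62 -2.98  0.53] pitch-err 0.0023
```

Emit:
servo_tool(
  steps=[0,0,0.0002,0.014,0,0,0,0,-0.0005,0.0002,0.011,0,0,0,0,0,0,0,0,0,0,0,0,0,0,0,0,0],
)

```text
time: 21.7
ee_pos: [566.6, 231.9, 176.2]
ee_rot: [-2.92, -0.002, 1.568]
wrist_force: [1.7, -0.2, 0.3]
grip_width: 0.319
```

```bash
python3 -c "
from h import *
status()"
```

```text
t 21.7 p [566.6 231.9 176.2] rot [-2.920e+00 -2.000e-03  1.568e+00] lean(+left, toward +x) 0.2212 F [ 1.7 -0.2  0.3] T [-0.06 -0.57  0.05] grip 0.319
pos err world [-0.43  0.51 -0.86] in tool mm [ 0.51 -0.23  0.94] pitch-err 0.0027
```

Emit:
servo_tool(
  steps=[0,0,0,0,0,0,0,0,0,0,0,0,0,0,0,0,0,0,0,0,0,0,0,0,0,0,0,0,0,0,0,0,0,0,0,0,0,0,0,0,0,0,0,0,0,0,0,0,0,0,0,0,0,0,0,0,0,0,0,0,0,0,0,0,0,0,0,0,0,0],
)

```text
time: 22.95
ee_pos: [566.6, 231.9, 176.3]
ee_rot: [-2.921, -0.002, 1.569]
wrist_force: [2.0, 0.3, 0.2]
grip_width: 0.318
```

Run:
```python
from h import *
p,r,s=status()
for k in range(3):
    d=cam('side');f,c=feat(d,p,r);
    res={}
    a=dialcoord(d,*f['clip'],p,r);R=sorted([dialcoord(d,*q,p,r) for q in f['reds']],key=lambda q:q[0])
    an=lambda q:np.arctan2(q[0],-q[1])
    print('clip',an(a),'reds',[an(q) for q in R],'clip corr',an(a)-(an(R[0])+an(R[-1]))/2)
status()
a=cv2.resize(d['image'][215:275,270:350],None,fx=10,fy=10,interpolation=cv2.INTER_NEAREST);cv2.imwrite('pics/k11.png',a)
```

```text
t 22.95 p [566.6 231.9 176.3] rot [-2.921e+00 -2.000e-03  1.569e+00] lean(+left, toward +x) 0.2208 F [2.  0.3 0.2] T [-0.04 -0.59  0.03] grip 0.318
pos err world [-0.44  0.51 -0.93] in tool mm [ 0.5  -0.23  1.01] pitch-err 0.0026
clip 0.21899191923880115 reds [np.float64(-0.3772926776684309), np.float64(0.3176110860770715)] clip corr 0.24883271503448084
clip 0.21916709327109787 reds [np.float64(-0.3765355874287569), np.float64(0.31752800389604074)] clip corr 0.24867088503745596
clip 0.2215151980686925 reds [np.float64(-0.3783210001615382), np.float64(0.3151178545307992)] clip corr 0.253116770884062
t 23.1 p [566.6 231.9 176.3] rot [-2.921e+00 -2.000e-03  1.568e+00] lean(+left, toward +x) 0.2208 F [ 2.6 -0.2  1.1] T [-0.05 -0.58 -0.07] grip 0.32
pos err world [-0.46  0.53 -0.88] in tool mm [ 0.53 -0.25  0.96] pitch-err 0.0026
```

View pics/k11.png

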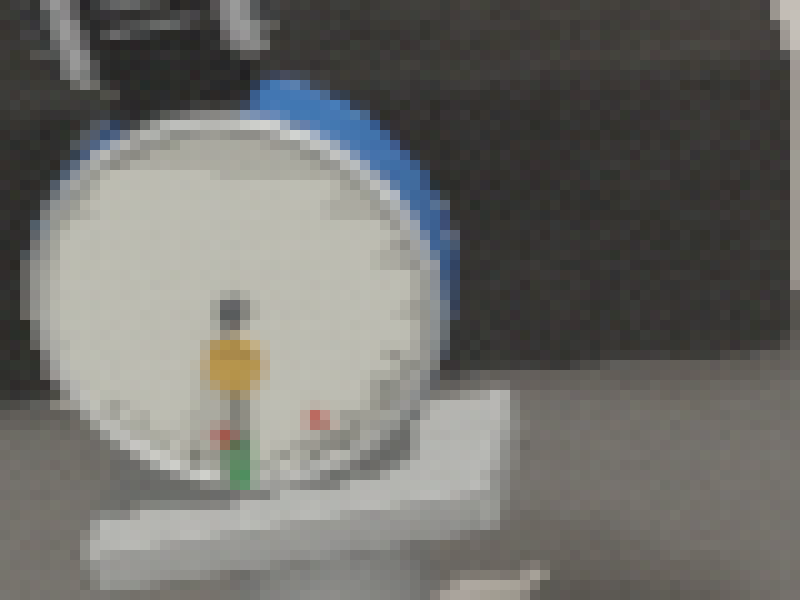

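```bash
python3 -c "
from h import *
status(); print(bot.finish_job())"
```

```text
t 23.1 p [566.6 231.9 176.3] rot [-2.921e+00 -2.000e-03  1.568e+00] lean(+left, toward +x) 0.2208 F [ 2.6 -0.2  1.1] T [-0.05 -0.58 -0.07] grip 0.32
pos err world [-0.46  0.53 -0.88] in tool mm [ 0.53 -0.25  0.96] pitch-err 0.0026
the job is handed in; nothing more can be done
None
```

I gripped the blue gauge by its handle, turned the dial to the side camera, set its foot on the stud and did the rocking check. The job was handed in at 23.1 s with the gauge still held on the stud.

- **Left rock:** lean of about +0.43 rad, held for about 1.2 s. The picture showed the pointer past the left red dot.
- **Right rock:** lean of -0.43 rad, then -0.46 rad, each held for more than 1 s. The pointer was past the right red dot.
- **Final lean:** the tool lean was 0.221 rad, against a clip reading of about 0.222 rad from the earlier views. The last picture shows the settled pointer on the clip.
- **Contact at hand-in:** from the tool position, the stud was within about 1 mm of the middle of the foot. The foot pressed on the stud with about 3–4 N, with a sideways friction force of about 2.5 N.

Two checks were less clean:
- **Foot position while rocking:** the contact point wandered up to about 5 mm from the middle of the foot.
- **Red-dot cross-check:** in the last picture it gave the clip at 0.25 rad. I discounted that because the pointer partly hid the left dot, and it is still within the clip's half-width of 0.055 rad.

The arm touched nothing else that I could see, but I did not recheck the other objects' positions.

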